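# Open a seed mill's belt housing and hold the belt tensioner back

## Robot

A 6-joint arm with a two-finger parallel gripper is mounted at the origin on the work surface. World frame = base frame: x ahead of the robot, y to its left, z up, the work surface at z = 0. Lengths are in m, angles in degrees, forces in N, time in s.
With the tool pointing down it reaches from about 0.325 to 0.775 m from the base axis. Payload 5.5 kg.
Tool frame: the origin (TCP) lies at the centre of the arm's flange, where the gripper is bolted on; the fingertips stand 182 mm ahead of it and the grasp point (between the pads) lies 163 mm ahead of it; z points along the fingers, y is the direction in which the jaws open and shut (so a half turn about z gives the same grasp; the last joint's range is limited). The gripper opens to 88 mm and grips with 3 to 60 N. Pads are 20 mm wide; open, the fingers measure 115 mm over their backs; the gripper's body (75 mm by 178 mm) begins 61 mm behind the grasp point.
Start: joints at [63.214, 5.22, 70.514, -0, 104.267, -3.249], TCP at [0.24, 0.55, 0.405] pointing down, gripper open.
Joint ranges: [-164.24, 164.24], [-49.07, 125.15], [9.68, 141.18], [-86.29, 266.29], [3.28, 154.24], [-151.56, 151.56]. Speed limits (degrees/s): [147.25, 147.25, 172.46, 180, 180, 180].

## Interface

Orientations are given as [roll, pitch, yaw] about the fixed x, y, z axes, in that order (R = Rz(yaw) Ry(pitch) Rx(roll)).
In Python, from station import r gives the robot as it stands. The module is installed in compiled form; this text tells all that it offers. Calls block until the motion is done:
- r.reach(position, orientation): joint-space move of the TCP to a pose.
- r.servo_line(position, rotation=None, speed=0.15): straight line of the TCP; rotation=None keeps the orientation; speed is the mean speed in m/s.
- r.move_joints(angles): joint-space move.
- r.let_go() and r.grab(squeeze=None): open the fingers fully, or close them until they stop; squeeze is the grip in N (None keeps the last).
- r.wait(seconds).
- r.inverse_kinematics(position, orientation): joint angles nearest the present ones, or None.
- r.sense(): the state.
- r.snapshot(name): name is "side" or "top"; returns a dict with "frame" (420x560x3 uint8, red, green, blue), "fx", "fy", "cx", "cy" (pixels), "R" (3x3) and "t" (3): a world point X has camera coordinates R X + t. Camera axes: x right, y down, z forward; pixel columns grow to the right and rows downward; lengths in m; the calibration is good to about 2 mm. A picture is of the moment at which its call begins. There is no depth.
A pose or a line that the arm cannot do raises r.IKError and nothing moves.
- r.hand_in(): hands the job in, once; it reports no verdict.
The state is a dict: "clock": time; "joints": joint angles; "joint_vel": joint speeds; "joint_torque": joint torques, N m; "tcp_pos": TCP position; "orientation": TCP orientation; "contact_force": force on the tool from outside, world axes, zero at the start; "torque": the same for the moment, N m; "opening": finger opening in m.
Only numpy, scipy, OpenCV 4.12 (cv2) and the standard library are available. Lean on these libraries where they do the work, as an engineer would, in place of code of your own. Each camera call takes 0.05 s, during which the arm holds its last target.

## Task

I want to slip a new drive belt onto the seed mill: lift the loose cover plate off the two pins of the belt housing and set it down (not dropped) flat, handle up, in the middle of the black rubber mat. Then take the peg of the spring-loaded tensioner arm inside the housing, swing it towards the robot's side of the housing against its spring until it is fully at its stop, and keep holding it there: the program finishes while still holding it. Leave the other things on the table where they are.

Things in the scene. Friction and masses are not known exactly. Their poses are not given: they have to be found in the camera images.
- housing: Fixed white open-topped box, 182 (x) x 222 (y) x 88 mm high, walls 6 mm, inner floor at 22 mm; grey control box (50 x 150 x 60 high) on its +x side. Origin under the box's centre, x away from the robot (yaw within 0.35 rad). Pins 8 mm thick, 12 mm above the rim at (-75,-95), (75,95). Inside: low pulleys at (52,-70), (42,66), tops 48 mm above table. Left or right of the robot, mat opposite
- cover: Loose cover plate, 0.3 to 0.54 kg, 178 (x) x 218 (y) x 6 mm, aluminium frame round a clear window, 12 mm holes at (-75,-95) and (75,95) mm over the housing pins. Origin at the centre of its underside, axes along its sides. At first it lies on the housing's rim, underside 88 mm above the table, axes as the housing's
- cover_handle (a point): Middle of the cover's black bar handle, 40 mm above the cover's underside, over the plate's centre; axes as the cover's. The bar is 12 mm wide (x), 80 mm long (y), 12 mm high, on two legs at its ends, with 28 mm free beneath it
- mat: Black rubber mat fixed on the table, 240 (x) x 260 (y) mm, 4 mm thick; origin at the centre of its underside, on the table; axes along its sides
- tensioner (a joint): Angle of the tensioner arm, rad: 0 at rest under its spring, 0.8 fully back at its stop; grows counter-clockwise seen from above. The spring asks for about 4 N at the peg at 0 and 8 N at 0.8, and swings the arm back to 0 if let go
- peg (a point): Grip point on the upright dark steel peg at the tensioner arm's end: 14 mm thick, bare from 42 to 84 mm above the table, a 24 mm wide roller beneath; point on its axis, 70 mm above the table, 18 mm below the housing's rim. x axis along the arm, away from the pivot, 85 mm off. In the housing's frame at (30,-15) mm at rest, (-31,10) at the stop. Under the cover's window at first
- pivot (a point): Point on the arm's vertical pivot axis, at (-30,-75) mm in the housing's frame, at the height of the peg point (70 mm above the table); axes as the housing's. The arm at joint 0 points 45 degrees counter-clockwise from the housing's x axis
- jar_tall: Bystander: closed glass jar, 64 mm wide, 130 mm tall, origin under its centre
- jar_small: Bystander: closed amber glass jar, 52 mm wide, 85 mm tall, origin under its centre
- dish: Bystander: white bowl, 84 mm wide, 30 mm high, origin under its centre
- jar_cap: Bystander: jar cap, 56 mm wide, 14 mm high, origin under its centre
- spare_pulley: Bystander: spare aluminium pulley ring, 52 mm wide, 18 mm high, origin under its centre
- driver: Bystander: screwdriver, 170 mm long, lying on the table

How it is judged (in metres and radians):
On the way, in this order (a step that is already met when the one before it is completed fails the run):
1. the cover is lifted clear of the pins (z of cover in the frame of housing above 0.105 m), for 0.1 s.
2. the cover lies flat, handle up, on the mat, let go (x of cover_handle in the frame of mat between -0.06 and 0.06 m and y of cover_handle in the frame of mat between -0.06 and 0.06 m and z of cover_handle in the frame of mat between 0.036 and 0.05 m and angle between cover_handle's own z axis and vertical below 0.08 rad and contact force between cover and the fingers below 0.1 N and linear speed of cover below 0.03 m/s), for 0.2 s.
At the end, for the whole second after the job is handed in: Cover at rest and let go on the mat, flat within 0.08 rad, handle up, centred within 60 mm along each of the mat's axes; the fingers hold the tensioner beyond 0.74 rad (stop at 0.8) with more than 3 N through the last second, the cover not touching it (all of step 2 and value of joint tensioner above 0.74 rad and contact force between tensioner and the fingers above 3 N and contact force between tensioner and cover below 0.1 N); the arm keeps its last pose, push and grip.
It fails at once if the cover is dropped (falls free faster than 0.7 m/s) (contact force between cover and the fingers below 0.05 N and linear speed of cover above 0.7 m/s).
It fails at once if a bystander is moved more than 40 mm (distance of any of jar_tall, jar_small, dish, jar_cap, spare_pulley, driver from where it was at the start of the episode above 0.04 m).
It also fails if it takes over 58 s, if anything falls off the work surface, if the arm or the gripper's body presses on something with over 40 N, if the wrist force passes 120 N, or if a joint passes its speed limit or range.

## Working session

There is one attempt and no reset: what is moved stays moved. The work goes in short steps, each a Python script; the robot and the scene stay as the last script left them, time stands still between calls to the robot, and variables do not carry over. Pictures are saved under pics/ and viewed, and the job is handed in when it is done.

```bash
mkdir -p pics; python3 - <<'E'
from station import r
import cv2,pickle
for n in ("top","side"):
    s=r.snapshot(n); cv2.imwrite(f"pics/{n}0.png",s["frame"][:,:,::-1]); pickle.dump(s,open(f"{n}0.pkl","wb"))
    print(n,s["fx"],s["fy"],s["cx"],s["cy"],s["R"],s["t"])
print(r.sense())
E
```

```text
top 518.6582394400863 518.6582394400863 277.26247079068725 206.927913969055 [[ 0.00518611 -0.99996267 -0.00691133]
 [-0.99175095 -0.00425809 -0.12810906]
 [ 0.12807485  0.0075187  -0.991736  ]] [0.02070699 0.53055143 1.58244683]
side 535.0192361573089 535.0192361573089 271.66201737050426 212.27462388681647 [[ 0.98915396 -0.14629579  0.01311445]
 [-0.08250368 -0.62725706 -0.77442993]
 [ 0.12152197  0.76494844 -0.63252374]] [-0.53752234  0.14763138  1.61734388]
{'clock': 0.1, 'joints': array([ 6.32131845e+01,  5.25980806e+00,  7.05729166e+01,  9.67359013e-04,
        1.04266932e+02, -3.24915863e+00]), 'joint_vel': array([ 0.03805441,  0.0271999 , -0.1600156 , -0.04347589, -0.00041747,
       -0.06713609]), 'joint_torque': array([ 2.28521742e-03, -4.47853875e+01, -4.07571423e+01,  7.00273854e-02,
        2.83776369e-02, -1.25895381e-04]), 'tcp_pos': array([0.23964197, 0.5501308 , 0.40362942]), 'orientation': array([-1.79900557e+02, -6.58475432e-03,  1.56462575e+02]), 'contact_force': array([ 0.26044635,  0.19094727, -0.14461074]), 'torque': array([ 0.01340746, -0.05502634, -0.04658198]), 'opening': 0.08789308033103564}
```

View pics/top0.png

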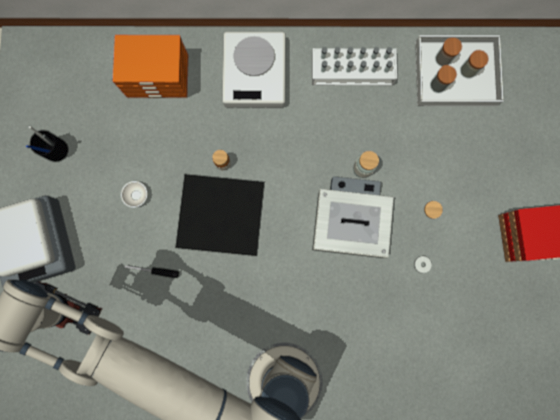

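View pics/side0.png

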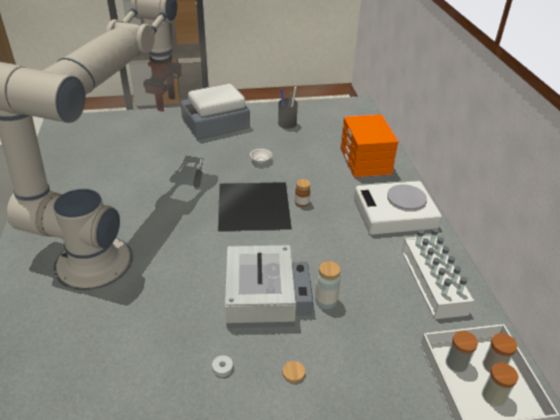

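The top view shows the mat (corners about (184,175), (265,181), (257,255), (177,248)) and the covered housing with its handle near (355,222). The tall jar stands behind it at (369,160). I'll zoom in.

```bash
python3 - <<'E'
import cv2
a=cv2.imread("pics/top0.png")
cv2.imwrite("pics/t_h.png",cv2.resize(a[170:270,300:410],None,fx=6,fy=6,interpolation=cv2.INTER_CUBIC))
cv2.imwrite("pics/t_m.png",cv2.resize(a[165:265,165:275],None,fx=6,fy=6,interpolation=cv2.INTER_CUBIC))
a=cv2.imread("pics/side0.png")
cv2.imwrite("pics/s_h.png",cv2.resize(a[235:335,210:350],None,fx=5.7,fy=5.7,interpolation=cv2.INTER_CUBIC))
E
```

```text
(no output)
```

View pics/t_h.png

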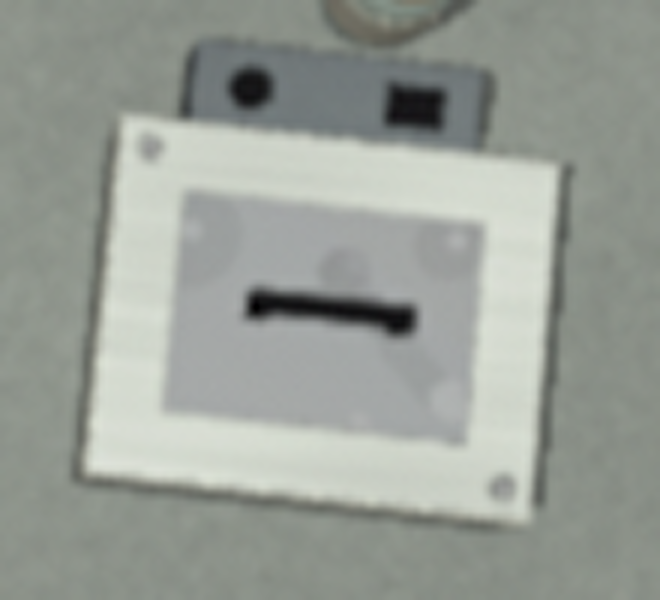

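View pics/t_m.png

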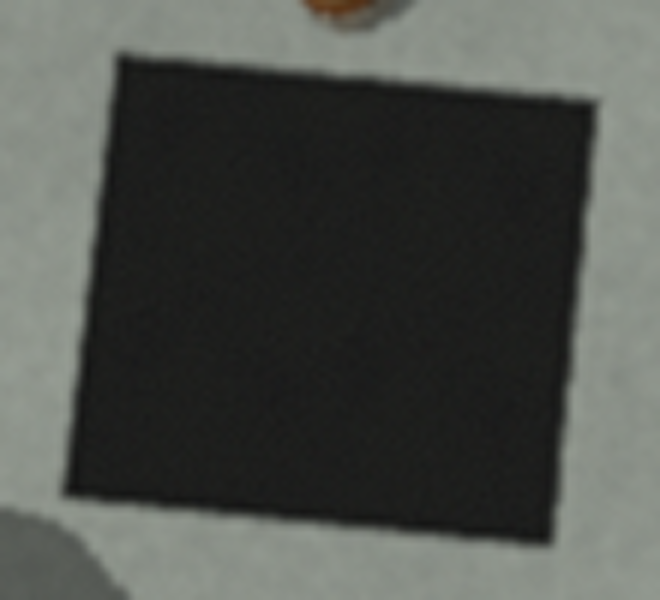

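View pics/s_h.png

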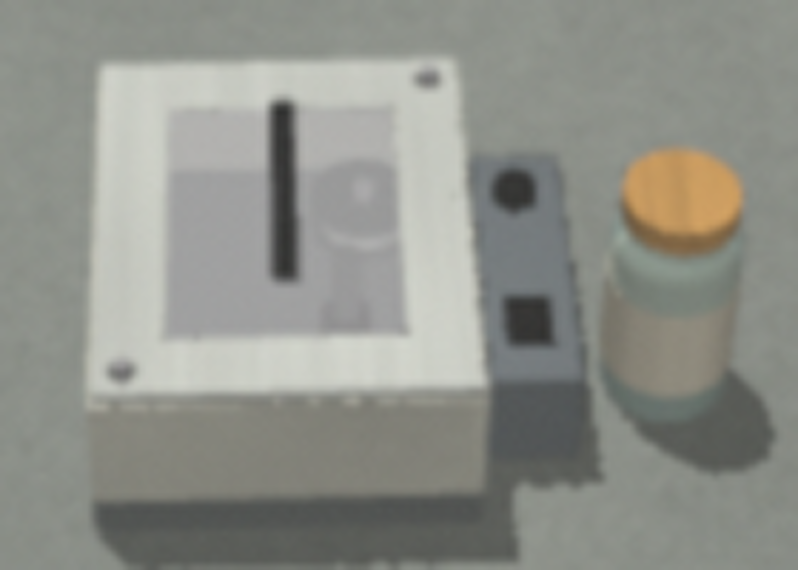

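```bash
cat > h.py <<'E'
import pickle,numpy as np
from scipy.optimize import least_squares
def proj(s,X):
    c=np.atleast_2d(X)@np.array(s["R"]).T+s["t"]; return np.c_[s["fx"]*c[:,0]/c[:,2]+s["cx"],s["fy"]*c[:,1]/c[:,2]+s["cy"]]
def place(p,L):
    x,y,a=p; c,s=np.cos(a),np.sin(a); L=np.asarray(L,float)
    return np.c_[x+c*L[:,0]-s*L[:,1],y+s*L[:,0]+c*L[:,1],L[:,2]]
def fit(obs,p0):
    f=lambda p:np.concatenate([(proj(s,place(p,L))-uv).ravel() for s,L,uv in obs])
    q=least_squares(f,p0); return q.x,q.fun.reshape(-1,2)
E
python3 - <<'E'
from h import *
T=pickle.load(open("top0.pkl","rb"));S=pickle.load(open("side0.pkl","rb"))
cr=lambda p,f,o:(np.array(p)+.5)/f-.5+np.array(o)
Lc=[(.089,.109,.094),(.089,-.109,.094),(-.089,-.109,.094),(-.089,.109,.094),(.075,.095,.1),(-.075,-.095,.1)]
ut=cr([(120,115),(570,160),(535,523),(82,478),(150,147),(502,488)],6,(300,170))
us=cr([(458,58),(490,387),(87,398),(100,62),(428,78),(121,370)],5.7,(210,235))
for n,o in (("top",[(T,Lc,ut)]),("side",[(S,Lc,us)]),("both",[(T,Lc,ut),(S,Lc,us)])):
    p,f=fit(o,[.5,-.15,0]);print(n,p,np.abs(f).max());
print(f.round(2))
# handle check
Lh=[(0,.04,.134),(0,-.04,.134),(0,0,.134)]
print(proj(T,place(p,Lh)),proj(S,place(p,Lh)))
Lm=[(.12,.13,.004),(.12,-.13,.004),(-.12,-.13,.004),(-.12,.13,.004)]
um=cr([(118,55),(597,100),(552,545),(67,495)],6,(165,165))
m,f=fit([(T,Lm,um)],[.5,.2,0]);print("mat",m,f.round(2))
print(proj(S,place(m,Lm)))
print("peg",place(p,[(.03,-.015,.07),(-.031,.01,.07),(-.03,-.075,.07)]), np.hypot(*p[:2]))
E
```

```text
top [ 0.47673289 -0.2060502  -0.10427551] 1.9045611721124374
side [ 0.47745942 -0.20773752 -0.10758378] 1.0495639846220115
both [ 0.47716024 -0.20672915 -0.10577242] 1.6416010110737034
[[ 1.1   0.44]
 [-1.64  0.79]
 [-0.77 -0.57]
 [ 1.43 -1.22]
 [ 0.43 -0.13]
 [ 0.81 -0.07]
 [-0.84  0.32]
 [-0.84  0.19]
 [ 0.53 -0.16]
 [ 0.21  0.75]
 [-0.06 -1.31]
 [ 0.06 -1.09]]
[[342.25957318 219.52841784]
 [369.67219652 222.53936185]
 [355.95825631 221.03305194]] [[258.80057159 252.07607048]
 [259.48630167 273.14877355]
 [259.13603086 262.38484014]]
mat [ 0.51092217  0.20454652 -0.09154312] [[-0.23 -0.61]
 [ 0.6  -0.49]
 [ 0.47  0.35]
 [-0.84  0.69]]
[[285.61935947 181.63932582]
 [291.65231227 228.66699452]
 [217.55304307 230.62883057]
 [219.20573648 183.09756178]]
peg [[ 0.50540895 -0.22481258  0.07      ]
 [ 0.44738924 -0.1935122   0.07      ]
 [ 0.43940976 -0.27814274  0.07      ]] 0.520018112382899
```

```bash
cat >> h.py <<'E'
H=np.array([.4772,-.2068]); M=np.array([.5109,.2045]); th=-.1058; mth=-.0915
def st(r,k=""):
    s=r.sense(); print(k,round(s["clock"],2),s["tcp_pos"].round(4),s["orientation"].round(2),"F",s["contact_force"].round(2),"op",round(s["opening"],4),"j6",s["joints"][5].round(1)); return s
E
python3 - <<'E'
from h import *; from station import r; import cv2
yaw=90+np.degrees(th); O=[180,0,yaw]
r.reach([*H,.40],O); st(r)
r.servo_line([*H,.31],speed=.15); st(r)
for n in ("top","side"):
    s=r.snapshot(n); cv2.imwrite(f"pics/{n}1.png",s["frame"][:,:,::-1])
a=cv2.imread("pics/side1.png");b=cv2.imread("pics/top1.png")
cv2.imwrite("pics/s1.png",np.hstack([cv2.resize(a[200:340,190:330],(400,400)),cv2.resize(b[150:290,280:420],(400,400))]))
E
```

```text
2.89 [ 0.4775 -0.2062  0.4   ] [ 1.7999e+02 -1.0000e-02  8.4010e+01] F [-0.04  0.01 -0.89] op 0.0879 j6 -21.1
 3.64 [ 0.4774 -0.2068  0.311 ] [1.7993e+02 3.0000e-02 8.3950e+01] F [0.3  0.11 0.29] op 0.0878 j6 -21.1
```

View pics/s1.png

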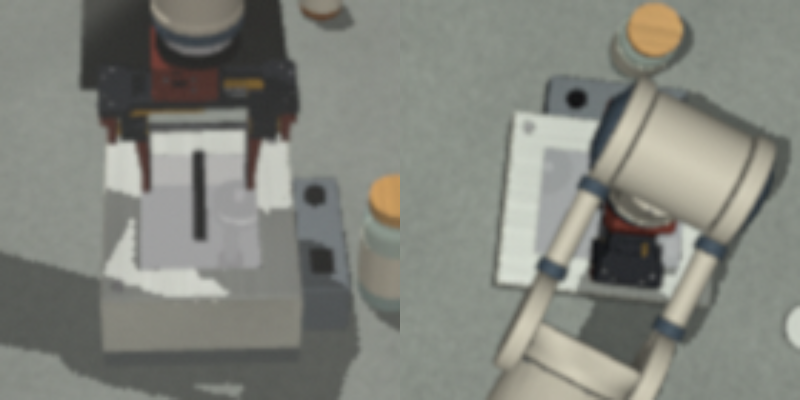

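The fingers straddle the bar: they sit at x≈145 and 250 in the left view, with the bar at 199. I'll descend, grip and lift.

```bash
python3 - <<'E'
from h import *; from station import r; import cv2
r.servo_line([*H,.290],speed=.08); st(r,"down")
r.grab(45); s=st(r,"grab")
p=s["tcp_pos"]
for z in (.300,.320,.36,.40):
    r.servo_line([p[0],p[1],z],speed=.08); st(r)
for n in ("top","side"):
    s=r.snapshot(n); cv2.imwrite(f"pics/{n}2.png",s["frame"][:,:,::-1])
E
```

```text
down 4.14 [ 0.477  -0.2067  0.2889] [-1.799e+02 -4.000e-02  8.393e+01] F [ 0.82 -0.26 -0.54] op 0.0877 j6 -21.1
grab 5.29 [ 0.4773 -0.2068  0.29  ] [179.98  -0.    83.94] F [ 1.36 -1.11 -1.04] op 0.0117 j6 -21.1
 5.57 [ 0.4773 -0.2068  0.3002] [-179.99    0.     83.94] F [ 0.5  -0.45 -4.97] op 0.0118 j6 -21.1
 5.97 [ 0.4774 -0.2069  0.3211] [1.799e+02 4.000e-02 8.394e+01] F [-0.46  0.96 -5.17] op 0.0115 j6 -21.1
 6.62 [ 0.4773 -0.2068  0.3601] [179.99   0.    83.94] F [-0.7   0.73 -4.73] op 0.0116 j6 -21.1
 7.27 [ 0.4773 -0.2068  0.4001] [1.7998e+02 1.0000e-02 8.3940e+01] F [ 0.87 -0.01 -4.35] op 0.0118 j6 -21.1
```

View pics/side2.png

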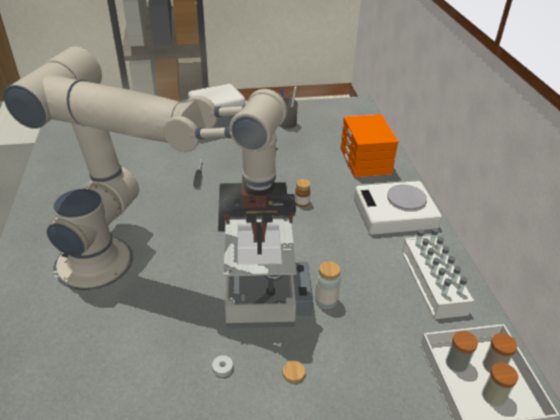

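The cover is lifted level, about 110 mm up, and carries ~4.5 N. I'll carry it to the mat.

```bash
python3 - <<'E'
from h import *; from station import r; import cv2
yaw=90+np.degrees(mth)
r.servo_line([*M,.36],[180,0,yaw],speed=.12); st(r)
r.servo_line([*M,.225],speed=.12); r.wait(.3);st(r)
f0=r.sense()["contact_force"][2]
z=.225
while z>.203:
    z-=.0015; r.servo_line([*M,z],speed=.03); f=r.sense()["contact_force"][2]
    if f-f0>2.5: break
st(r,z)
for n in ("top","side"):
    s=r.snapshot(n); cv2.imwrite(f"pics/{n}3.png",s["frame"][:,:,::-1])
a=cv2.imread("pics/side3.png");b=cv2.imread("pics/top3.png")
cv2.imwrite("pics/s3.png",np.hstack([cv2.resize(a[130:250,190:310],(400,400)),cv2.resize(b[140:280,150:290],(400,400))]))
E
```

```text
10.97 [0.5109 0.2043 0.3601] [180.     0.    84.74] F [ 0.92  0.06 -3.56] op 0.0115 j6 23.5
 12.55 [0.511  0.2045 0.2254] [ 1.7996e+02 -2.0000e-02  8.4760e+01] F [-0.06  0.13 -4.38] op 0.0112 j6 23.5
0.2055 15.8 [0.5111 0.2045 0.206 ] [ 1.7995e+02 -2.0000e-02  8.4760e+01] F [ 0.44 -0.03 -1.33] op 0.0116 j6 23.5
```

View pics/s3.png

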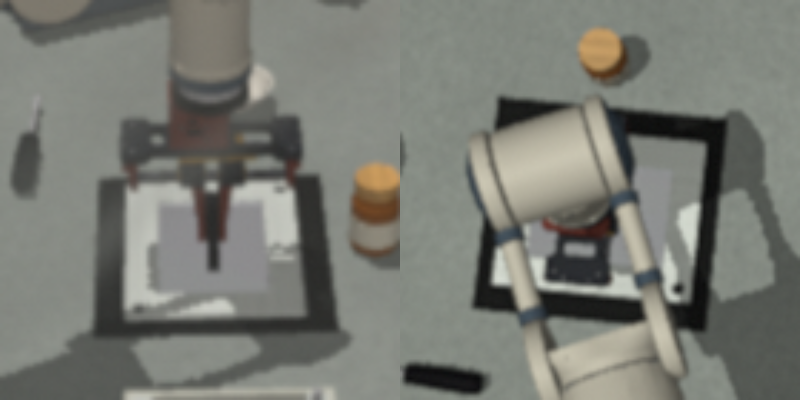

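Contact came at the expected height (TCP 0.206), and the plate lies centred on the mat. I'll release, then look into the housing.

```bash
python3 - <<'E'
from h import *; from station import r; import cv2,pickle
r.let_go(); r.wait(.2); st(r,"rel")
r.servo_line([*M,.36],speed=.15); st(r)
for n in ("top","side"):
    s=r.snapshot(n); cv2.imwrite(f"pics/{n}4.png",s["frame"][:,:,::-1]); pickle.dump(s,open(f"{n}4.pkl","wb"))
    print(n,proj(s,place([*H,th],[(.03,-.015,.084),(.03,-.015,.042),(-.031,.01,.084),(-.03,-.075,.04),(.091,.111,.088),(.091,-.111,.088),(-.091,-.111,.088),(-.091,.111,.088)])).round(1).tolist())
a=cv2.imread("pics/side4.png");b=cv2.imread("pics/top4.png")
f=lambda x:cv2.resize(x,(400,400),interpolation=cv2.INTER_CUBIC)
cv2.imwrite("pics/s4.png",np.hstack([f(a[230:330,210:310]),f(b[170:270,305:405])]))
E
```

```text
rel 17.33 [0.5109 0.2045 0.2055] [-180.      0.     84.76] F [ 0.26 -0.53 -0.02] op 0.0878 j6 23.5
 18.52 [0.5108 0.2045 0.3586] [-1.7989e+02  5.0000e-02  8.4760e+01] F [-0.15  0.79 -0.63] op 0.0875 j6 23.5
top [[359.5, 213.4], [357.4, 215.0], [349.3, 232.6], [375.0, 236.4], [320.0, 188.8], [393.3, 196.7], [388.2, 257.0], [313.8, 248.7]]
side [[270.4, 279.2], [270.2, 289.8], [247.8, 273.1], [248.7, 307.5], [289.7, 246.1], [295.5, 304.8], [224.7, 306.4], [226.8, 247.3]]
```

View pics/s4.png

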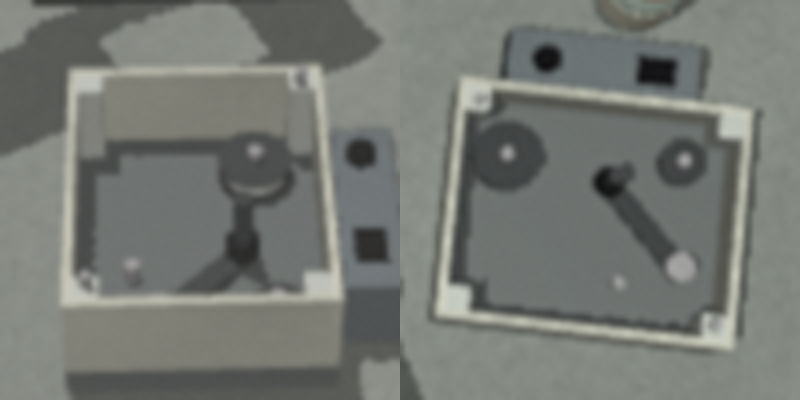

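View pics/side4.png

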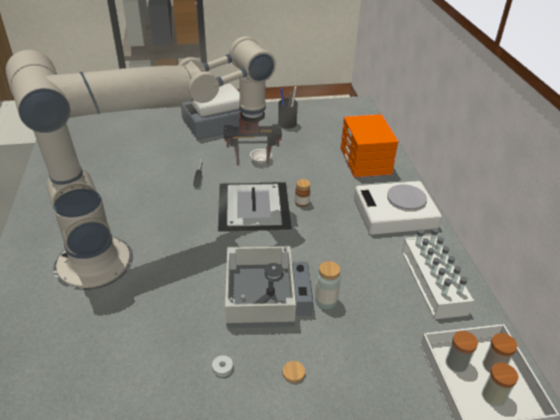

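The open housing matches the fit: the rim corners project onto the picture, and the peg appears near (358,214) in the top view and (270,281) in the side view. The cover is on the mat. Now for the peg.

```bash
cat >> h.py <<'E'
PV=place([*H,th],[(-.03,-.075,0)])[0,:2]
def pose(q,z=.238,rad=.085):
    a=np.pi/4+th+q; p=PV+rad*np.array([np.cos(a),np.sin(a)])
    return [p[0],p[1],z],[180,0,30+np.degrees(th+q)]
E
python3 - <<'E'
from h import *; from station import r; import cv2
P,O=pose(0)
r.servo_line([P[0],P[1],.36],O,speed=.15); st(r)
r.servo_line([P[0],P[1],.29],speed=.12); st(r,P)
for n in ("top","side"):
    s=r.snapshot(n); cv2.imwrite(f"pics/{n}5.png",s["frame"][:,:,::-1])
a=cv2.imread("pics/side5.png");b=cv2.imread("pics/top5.png")
f=lambda x:cv2.resize(x,(400,400),interpolation=cv2.INTER_CUBIC)
cv2.imwrite("pics/s5.png",np.hstack([f(a[220:320,210:310]),f(b[150:270,160:280])]))
E
```

```text
21.62 [ 0.5056 -0.2244  0.3601] [-1.800e+02 -1.000e-02  2.398e+01] F [ 0.49 -0.16  0.41] op 0.0877 j6 38.6
[np.float64(0.505562696223813), np.float64(-0.22479170416430394), 0.238] 22.36 [ 0.5057 -0.2249  0.2907] [ 1.7995e+02 -4.0000e-02  2.3940e+01] F [-0.24 -0.27  0.47] op 0.0878 j6 38.6
```

View pics/s5.png

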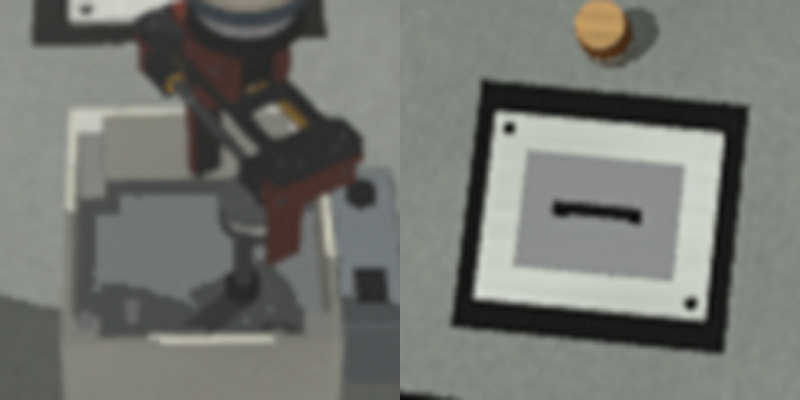

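The cover lies centred and flat on the mat, handle up. The open fingers straddle the peg: they are near (205,170) and (285,255) in the left view, with the peg at (243,260). I'll descend and grip.

```bash
python3 - <<'E'
from h import *; from station import r; import cv2
P,O=pose(0)
r.servo_line([P[0],P[1],.250],speed=.08); s=st(r)
r.servo_line(P,speed=.06); s=st(r,"down")
r.grab(45); s=st(r,"grab")
for q in (.1,.2):
    P,O=pose(q); r.servo_line(P,O,speed=.04); s=st(r,q)
    F=s["contact_force"];a=np.pi/4+th+q
    print("tang",round(float(F[:2]@[-np.sin(a),np.cos(a)]),2),"rad",round(float(F[:2]@[np.cos(a),np.sin(a)]),2))
E
```

```text
23.11 [ 0.5056 -0.2248  0.2498] [-1.7998e+02  2.0000e-02  2.3940e+01] F [-0.41 -0.58  0.56] op 0.0881 j6 38.6
down 23.46 [ 0.5054 -0.2247  0.2374] [-1.7996e+02  4.0000e-02  2.3940e+01] F [-0.47  0.08  0.37] op 0.0879 j6 38.6
grab 24.6 [ 0.5056 -0.2248  0.238 ] [180.     0.    23.93] F [-0.19 -0.08 -0.16] op 0.0129 j6 38.6
0.1 24.96 [ 0.5001 -0.2187  0.238 ] [ 1.7992e+02 -3.0000e-02  2.9570e+01] F [ 2.92 -2.72 -2.97] op 0.0132 j6 33.2
tang -3.98 rad 0.16
0.2 25.32 [ 0.4938 -0.2129  0.238 ] [ 1.7995e+02 -2.0000e-02  3.5250e+01] F [ 2.98 -2.21 -1.72] op 0.0133 j6 27.8
tang -3.7 rad 0.2
```

The peg is held: the opening is 13 mm and the tangential spring force about 4 N. I'll swing on.

```bash
python3 - <<'E'
from h import *; from station import r; import cv2
for q in (.3,.4,.5,.6,.7,.75,.78,.8,.82,.84,.86):
    P,O=pose(q); r.servo_line(P,O,speed=.04); 
    if q>.74: r.wait(.2)
    s=st(r,q); F=s["contact_force"];a=np.pi/4+th+q
    t=float(F[:2]@[-np.sin(a),np.cos(a)])
    d=s["tcp_pos"][:2]-PV
    print("   tang",round(t,2),"rad",round(float(F[:2]@[np.cos(a),np.sin(a)]),2),"q by tcp",round(float(np.arctan2(d[1],d[0])-th-np.pi/4),3))
    if t<-18: break
for n in ("top","side"):
    s=r.snapshot(n); cv2.imwrite(f"pics/{n}6.png",s["frame"][:,:,::-1])
a=cv2.imread("pics/side6.png");b=cv2.imread("pics/top6.png")
f=lambda x:cv2.resize(x,(400,400),interpolation=cv2.INTER_CUBIC)
cv2.imwrite("pics/s6.png",np.hstack([f(a[230:330,210:310]),f(b[150:270,300:420])]))
E
```

```text
0.3 25.68 [ 0.487  -0.2079  0.238 ] [ 1.7995e+02 -1.0000e-02  4.0950e+01] F [ 4.78 -3.73 -2.13] op 0.0131 j6 22.3
   tang -6.05 rad -0.43 q by tcp 0.296
0.4 26.03 [ 0.4798 -0.2036  0.238 ] [ 1.7993e+02 -1.0000e-02  4.6670e+01] F [ 4.16 -3.05 -3.39] op 0.0131 j6 16.6
   tang -5.1 rad -0.73 q by tcp 0.395
0.5 26.39 [ 0.4722 -0.2     0.238 ] [ 1.7991e+02 -1.0000e-02  5.2400e+01] F [ 5.74 -4.14 -3.63] op 0.0129 j6 10.8
   tang -6.89 rad -1.64 q by tcp 0.495
0.6 26.75 [ 0.4643 -0.1971  0.238 ] [ 1.7989e+02 -1.0000e-02  5.8130e+01] F [ 6.38 -3.75 -4.68] op 0.0131 j6 5.0
   tang -7.19 rad -1.76 q by tcp 0.594
0.7 27.11 [ 0.4561 -0.1951  0.238 ] [179.87  -0.    63.86] F [ 6.1  -4.23 -5.29] op 0.0127 j6 -1.0
   tang -6.8 rad -2.99 q by tcp 0.693
0.75 27.57 [ 0.452  -0.1945  0.238 ] [179.87   0.    66.72] F [ 6.98 -4.94 -4.75] op 0.0132 j6 -4.0
   tang -7.61 rad -3.91 q by tcp 0.742
0.78 28.02 [ 0.4496 -0.1941  0.238 ] [179.86   0.    68.44] F [ 7.29 -4.62 -5.25] op 0.0129 j6 -5.8
   tang -7.75 rad -3.78 q by tcp 0.772
0.8 28.47 [ 0.4479 -0.194   0.2381] [1.7984e+02 1.0000e-02 6.9590e+01] F [ 8.1  -4.27 -4.56] op 0.0132 j6 -7.0
   tang -8.45 rad -3.51 q by tcp 0.791
0.82 28.92 [ 0.4469 -0.1939  0.2381] [ 1.7968e+02 -2.0000e-02  7.0740e+01] F [13.68 -5.74 -9.02] op 0.0132 j6 -8.2
   tang -14.06 rad -4.75 q by tcp 0.803
0.84 29.37 [ 0.446  -0.1938  0.2381] [ 1.7947e+02 -6.0000e-02  7.1880e+01] F [ 19.94  -6.22 -11.19] op 0.0132 j6 -9.4
   tang -20.23 rad -5.19 q by tcp 0.813
```

View pics/s6.png

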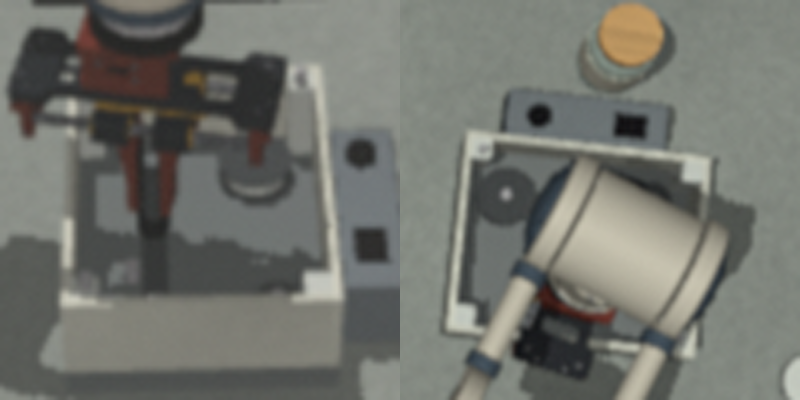

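View pics/side6.png

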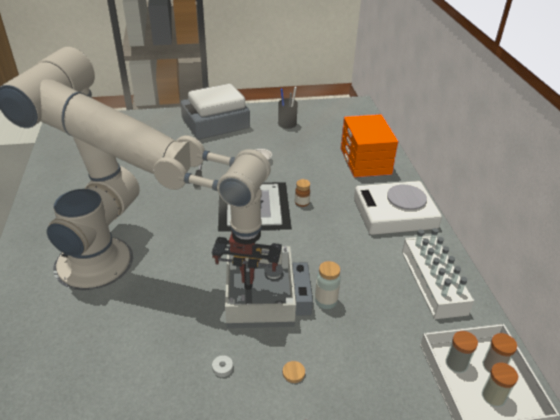

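The peg is between the fingers, at about (152,200) in the left view, and the arm points along y. The force rose sharply past 0.80 rad, so the stop is reached. I'll check for drift and hand in.

```bash
python3 - <<'E'
from h import *; from station import r
r.wait(.5); st(r); r.wait(.7); st(r)
r.hand_in(); st(r)
E
```

```text
29.97 [ 0.446  -0.1938  0.2381] [ 1.7947e+02 -6.0000e-02  7.1880e+01] F [ 20.79  -6.35 -13.01] op 0.0133 j6 -9.4
 30.67 [ 0.446  -0.1938  0.2381] [ 1.7947e+02 -6.0000e-02  7.1880e+01] F [ 21.13  -6.95 -12.27] op 0.0134 j6 -9.4
the job is handed in; nothing more can be done
the job is handed in; nothing more can be done
```

The job is done and handed in at about 30.7 s, with the arm still holding the tensioner at its stop.

- **Cover:** I lifted it straight off the pins and lowered it onto the mat until it touched, at the expected height. Then I let it go. The last clear picture shows it flat, handle up and centred on the mat.
- **Tensioner:** I gripped the peg with a 45 N squeeze and swung it towards the robot. The push rose smoothly from 4 N to about 8 N at 0.8 rad, then climbed to about 20 N with almost no more movement, so it is on its stop. The last readings before handing in showed no drift: the fingers were 13.4 mm apart on the peg and pushing with about 21 N.
- **Other things on the table:** The pictures show no sign that any of them moved, though I did not measure their positions. The 120 N wrist limit was never near in my readings.
- **Small disagreements:** The fingers' position works out to 0.813 rad, slightly past the 0.8 stop. I put that down to about 1 mm of give in the arm and error in locating the housing. I also did not measure the tensioner angle separately from the pictures.

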